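# Fill the bottle caddy and hold it up level

## Task

Stand the two small amber bottles from the bench upright in the caddy's two empty pockets, one in each, beside each other in a row, setting them down gently rather than dropping them. Then take the caddy by its handle, lift it level to about 10 cm above the white riser it stands on, with all four bottles in it, and finish while still holding it there, steady and level; never let the caddy tip, and leave the four other things on the bench where they stand.

Things in the scene. Friction and masses are not known exactly. Their poses are not given: they have to be found in the camera images.
- riser: fixed low white board on the bench, 200 mm (its x) by 260 mm (its y), 20 mm high. Origin: centre of its underside, on the bench top (z = 0). Its place and yaw vary.
- caddy: loose grey bottle caddy on the riser, 116 (x) by 202 mm (y); filled, up to 0.85 kg. Two rows of two open-topped pockets along x: the row at y = -75 mm empty, at y = +75 mm full. Each pocket: 52 (x) by 44 mm (y) inside, floor 4 mm and walls 30 mm above the underside, walls 4 mm thick. Between the rows stands a fixed carrying handle (handle). Origin: centre of its underside; z up.
- handle (a point): centre of the caddy's rigid aluminium handle bar: straight, flat-sided, horizontal, along the caddy's x, 114 mm long, 14 mm wide (y), 18 mm tall, its centre 126 mm above the caddy's underside, over the caddy's middle between the two rows, on 14 mm wide posts at x = -52 and +52 mm. Axes as the caddy's.
- empty_a (a point): centre of the floor of the first empty pocket, at x = +28, y = -75 mm, 4 mm above the caddy's underside. Axes as the caddy's.
- empty_b (a point): centre of the floor of the second empty pocket, at x = -28, y = -75 mm, 4 mm above the caddy's underside. Axes as the caddy's.
- full_a (a point): centre of the floor of a pocket that holds a bottle from the start, at x = +28, y = +75 mm, 4 mm above the caddy's underside. Axes as the caddy's.
- full_b (a point): centre of the floor of the other pocket that holds a bottle from the start, at x = -28, y = +75 mm, 4 mm above the caddy's underside. Axes as the caddy's.
- bottle_1: small amber glass bottle, body 34 mm diameter and straight up to 66 mm, black screw cap 27 mm diameter on top (cap from 74 to 90 mm), 90 mm tall in all, about 80 g. Origin: centre of its underside; z is its upward axis. One of the two standing on the bench at the robot's right (negative y).
- bottle_2: small amber glass bottle, body 34 mm diameter and straight up to 66 mm, black screw cap 27 mm diameter on top (cap from 74 to 90 mm), 90 mm tall in all, about 80 g. Origin: centre of its underside; z is its upward axis. The other of the two standing on the bench at the robot's right.
- bottle_3: small amber glass bottle, body 34 mm diameter and straight up to 66 mm, black screw cap 27 mm diameter on top (cap from 74 to 90 mm), 90 mm tall in all, about 80 g. Origin: centre of its underside; z is its upward axis. Already standing in the full row of the caddy; it stays there.
- bottle_4: small amber glass bottle, body 34 mm diameter and straight up to 66 mm, black screw cap 27 mm diameter on top (cap from 74 to 90 mm), 90 mm tall in all, about 80 g. Origin: centre of its underside; z is its upward axis. Already standing in the full row of the caddy; it stays there.
- tip_box: pipette tip box, 85 x 120 mm, 57 mm high, white with a red top, on the bench beyond the caddy; to be left alone. Origin: centre of its underside.
- tub: open white plastic tub, 90 mm diameter, 80 mm high, on the bench at the left; to be left alone. Origin: centre of its underside.
- big_jar: large amber jar, 72 mm diameter, 103 mm high, black lid, on the bench beyond the small bottles; to be left alone. Origin: centre of its underside.
- wash_bottle: clear spray bottle, 68 mm diameter, 190 mm high with its green trigger head, on the bench beyond the tub; to be left alone. Origin: centre of its underside.

How it is judged (in metres and radians):
On the way, in this order (a step that is already met when the one before it is completed fails the run):
1. all four bottles stand in the caddy, one in each pocket, the two new ones let go, the caddy still on the riser (((distance between bottle_1 and empty_a below 0.015 m and distance between bottle_2 and empty_b below 0.015 m) or (distance between bottle_1 and empty_b below 0.015 m and distance between bottle_2 and empty_a below 0.015 m)) and ((distance between bottle_3 and full_a below 0.015 m and distance between bottle_4 and full_b below 0.015 m) or (distance between bottle_3 and full_b below 0.015 m and distance between bottle_4 and full_a below 0.015 m)) and angle between each of bottle_1, bottle_2, bottle_3, bottle_4's own z axis and vertical below 0.15 rad and z of caddy in the frame of riser below 0.025 m and contact force between the fingers and bottle_1 below 0.1 N and contact force between the fingers and bottle_2 below 0.1 N), for 0.2 s.
2. the filled caddy is lifted clear of the riser by its handle, level (((distance between bottle_1 and empty_a below 0.015 m and distance between bottle_2 and empty_b below 0.015 m) or (distance between bottle_1 and empty_b below 0.015 m and distance between bottle_2 and empty_a below 0.015 m)) and ((distance between bottle_3 and full_a below 0.015 m and distance between bottle_4 and full_b below 0.015 m) or (distance between bottle_3 and full_b below 0.015 m and distance between bottle_4 and full_a below 0.015 m)) and angle between each of bottle_1, bottle_2, bottle_3, bottle_4, caddy's own z axis and vertical below 0.15 rad and z of caddy in the frame of riser above 0.05 m and contact force between the fingers and caddy above 2 N), for 0.2 s.
At the end, for the whole second after the job is handed in: The gripper holds the caddy with its underside 60 to 160 mm above the riser's top, touching nothing else, within 5 degrees of level, slower than 20 mm/s and 0.1 rad/s; each bottle stands in its own pocket (underside within 15 mm of its floor centre), upright within 0.15 rad (((distance between bottle_1 and empty_a below 0.015 m and distance between bottle_2 and empty_b below 0.015 m) or (distance between bottle_1 and empty_b below 0.015 m and distance between bottle_2 and empty_a below 0.015 m)) and ((distance between bottle_3 and full_a below 0.015 m and distance between bottle_4 and full_b below 0.015 m) or (distance between bottle_3 and full_b below 0.015 m and distance between bottle_4 and full_a below 0.015 m)) and angle between each of bottle_1, bottle_2, bottle_3, bottle_4's own z axis and vertical below 0.15 rad and z of caddy in the frame of riser between 0.08 and 0.18 m and angle between caddy's own z axis and vertical below 0.09 rad and contact force between the fingers and caddy above 2 N and contact force between caddy and riser below 0.1 N and contact force between caddy and tip_box below 0.1 N and contact force between caddy and tub below 0.1 N and contact force between caddy and big_jar below 0.1 N and contact force between caddy and wash_bottle below 0.1 N and linear speed of caddy below 0.02 m/s and angular speed of caddy below 0.1 rad/s); the arm keeps its last pose, push and grip.
It fails at once if the caddy is tipped by more than 15 degrees (angle between caddy's own z axis and vertical above 0.26 rad).
It fails at once if a bottle is dropped into or beside the caddy (falls free faster than 0.6 m/s) (z of caddy in the frame of riser below 0.03 m and ((linear speed of bottle_1 above 0.6 m/s and contact force between the fingers and bottle_1 below 0.05 N) or (linear speed of bottle_2 above 0.6 m/s and contact force between the fingers and bottle_2 below 0.05 N))).
It fails at once if the tip box, tub, big jar or wash bottle is pushed more than 25 mm or knocked over (distance of any of tip_box, tub, big_jar, wash_bottle from where it was at the start of the episode above 0.025 m or angle between any of tip_box, tub, big_jar, wash_bottle's own z axis and vertical above 0.4 rad).
It also fails if it takes over 64 s, if anything falls off the work surface, if the arm or the gripper's body presses on something with over 40 N, if the wrist force passes 120 N, or if a joint passes its speed limit or range.

## Robot

A 6-joint arm with a two-finger parallel gripper is mounted at the origin on the work surface. World frame = base frame: x ahead of the robot, y to its left, z up, the work surface at z = 0. Lengths are in m, angles in degrees, forces in N, time in s.
With the tool pointing down it reaches from about 0.4 to 0.825 m from the base axis. Payload 7 kg.
Tool frame: the origin (TCP) lies on the centre line of the jaws, within the pads' length; the fingertips stand 19 mm ahead of it and the grasp point (between the pads) is the TCP; z points along the fingers, y is the line along which they close (so a half turn about z gives the same grasp; the last joint's range is limited). The gripper opens to 88 mm and grips with 3 to 60 N. Pads are 19 mm wide; open, the fingers measure 130 mm over their backs; the gripper's body (78 mm by 193 mm) begins 47 mm behind the grasp point.
Start: joints at [-54.311, 20.546, 0.682, 0, -70.136, -16.507], TCP at [0.222, -0.638, 0.246] pointing down, gripper open.
Joint ranges: [-176.03, 176.03], [-82.01, 121.73], [-58.28, 71.71], [-173.87, 95.51], [-174.79, -0.11], [-173.66, 173.66]. Speed limits (degrees/s): [136.94, 136.94, 172.46, 180, 180, 180].

## Interface

Orientations are given as [roll, pitch, yaw] about the fixed x, y, z axes, in that order (R = Rz(yaw) Ry(pitch) Rx(roll)).
In Python, from plant import get_state, capture, close_job gives the robot as it stands.
- The arm moves only by the tool apply_moves, never from a script. Its argument "targets" is a list of rows, each a list of 7 numbers: the opening, from 0 (shut) to 1 (fully open), then the shift along the tool's x, y, z normalised to -1 to 1, where 1 is 1000 mm, then the turn, a rotation vector about the tool's x, y, z normalised to -1 to 1, where 1 is 90 degrees. In form: [[claw, tx, ty, tz, ax, ay, az], ...]. A call has 1 to 20 rows; each row shifts and turns the commanded pose from where the row before left it, along the tool's axes as they then stand; what a row does not reach is not made up. A row lasts 1/12 s, in which the tool goes at most 41.7 mm and 7.16 degrees, less where a joint would pass 70% of its speed; a pose out of reach is approached as far as the arm can. A call with a number of a shift or a turn outside -1 to 1 is refused whole. A call with a gripper value outside its range is refused whole. The fingers move at their own pace and stop on an object; "newtons" is the grip in N (left out, the last holds). Time passes only in rows, so rows that do not move let the fingers close. It gives the time, the measured TCP pose, the force, the opening and the grip force at its end, in the units of the state.
- get_state(): the state, without advancing time (a new reading comes with each control period).
- capture(name): name is "scene" or "side" or "wrist"; returns a dict with "frame" (384x512x3 uint8, red, green, blue), "range_z" (384x512 float32, m along the optical axis (not along the pixel's ray), 0 where there is no reading), "camera_matrix" (3x3 intrinsics, pixels), "T" (4x4, takes a point from camera to world coordinates). Camera axes: x right, y down, z forward; pixel columns grow to the right and rows downward; lengths in m; the calibration is good to about 2 mm. The wrist camera is an equidistant fisheye: a pixel r from the principal point sees the ray r / f radians off the axis. A picture is of the moment at which its call begins.
- close_job(): hands the job in; it is judged then, once.
The state is a dict: "time_s": time; "joints": joint angles; "qd": joint speeds; "joint_torque": joint torques, N m; "tcp_pos": TCP position; "eef_rot": TCP orientation; "contact_force": force on the tool from outside, world axes, zero at the start; "moment": the same for the moment, N m; "gripper_width": finger opening in m; "gripper_force": force on a finger pad.
Only numpy, scipy, OpenCV 4.12 (cv2) and the standard library are available. Lean on these libraries where they do the work, as an engineer would, in place of code of your own. Each camera call takes 0.05 s, during which the arm holds its last target. There are 200 camera calls.

## Working session

There is one attempt and no reset: what is moved stays moved. The work goes in short steps, Python scripts to look and compute and a tool call to move; the robot and the scene stay as the last step left them, time stands still between calls to the robot, and variables do not carry over. Pictures are saved under pics/ and viewed, at most 10 in all, crops included, and the job is handed in when it is done.

Besides the shell and the picture viewer there is one more tool, called as a command line: name --pt "numbers of a row" for each row, then --argument value for the rest. apply_moves: Moves the arm, as the interface text tells. Scaled input: -1 to 1 covers 1000 mm each way for a shift and 90 degrees each way for a turn. Its arguments: {"type":"object","properties":{"targets":{"type":"array","items":{"type":"array","items":{"type":"number"}}},"newtons":{"type":"number"}},"required":["targets"]}

```bash
mkdir -p pics; ls; python3 - <<'E'
from plant import *
import cv2,numpy as np
s=get_state();print(s)
ims=[]
for n in("scene","side"):
    c=capture(n);np.savez('/tmp/'+n+'.npz',**c);ims.append(c['frame'])
    print(n,c['camera_matrix'].round(1).tolist(),c['T'].round(3).tolist())
    cv2.imwrite(f'pics/{n}0.png',c['frame'][:,:,::-1])
E
```

```text
pics
{'time_s': 0.0, 'joints': array([-5.43111104e+01,  2.05904756e+01,  6.33618407e-01, -2.13533152e-02,
       -7.01348500e+01, -1.65045247e+01]), 'qd': array([-0.07475767,  0.08365415, -0.10807555,  0.02945979,  0.08536428,
        0.04363724]), 'joint_torque': array([ 1.23708454e-03, -5.82721031e+01,  2.93056995e+01,  6.99707955e+00,
        6.86865402e-03, -1.83443558e-04]), 'tcp_pos': array([ 0.22161817, -0.63709642,  0.24462843]), 'eef_rot': array([ 1.79906368e+02, -6.80949105e-03, -1.60822902e+02]), 'contact_force': array([ 0.71288112, -0.26931989,  0.50629495]), 'moment': array([-0.0459943 ,  0.02914803,  0.02446419]), 'gripper_force': 0.0, 'gripper_width': 0.08747727815391919}
scene [[376.0, 0.0, 261.0], [0.0, 376.0, 189.6], [0.0, 0.0, 1.0]] [[0.692, 0.432, -0.578, 1.142], [0.722, -0.424, 0.547, -0.466], [-0.009, -0.796, -0.605, 0.657], [0.0, 0.0, 0.0, 1.0]]
side [[498.0, 0.0, 259.6], [0.0, 498.0, 192.5], [0.0, 0.0, 1.0]] [[-0.941, -0.191, 0.28, 0.159], [-0.339, 0.571, -0.747, 1.183], [-0.017, -0.798, -0.602, 1.042], [0.0, 0.0, 0.0, 1.0]]
```

View pics/scene0.png

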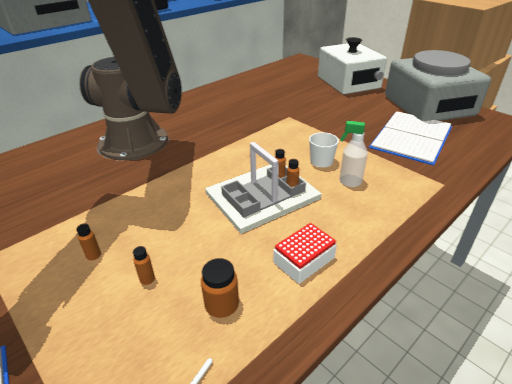

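View pics/side0.png

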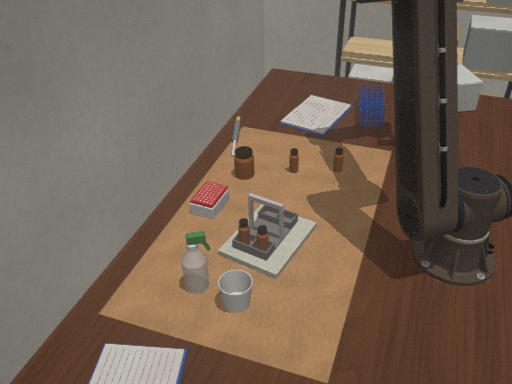

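Scene view: bench bottles' caps at (84,231) and (140,253), the caddy at (263,185) with its handle at (263,158), the jar at (220,285), the tip box at (305,250), and the tub and wash bottle at (323,150)/(353,165). The side view agrees: bottles at (338,160) and (294,160), caddy at (270,230).

```bash
cat >h.py <<'E'
import numpy as np,cv2
def cloud(c):
    K,T,d=c['camera_matrix'],c['T'],c['range_z']
    v,u=np.indices(d.shape)
    p=np.stack([(u-K[0,2])/K[0,0]*d,(v-K[1,2])/K[1,1]*d,d],-1)@T[:3,:3].T+T[:3,3]
    p[d==0]=np.nan
    return p
def px(c,p):
    q=(np.asarray(p)-c['T'][:3,3])@c['T'][:3,:3]; K=c['camera_matrix']
    return q[...,:2]/q[...,2:]*[K[0,0],K[1,1]]+[K[0,2],K[1,2]]
E
python3 - <<'E'
from h import *
P={}
for n in("scene","side"):
    c=dict(np.load('/tmp/'+n+'.npz'));p=cloud(c);P[n]=p
    f=c['frame'].astype(int)
    dark=f.max(2)<60
    z=p[...,2]
    inr=(p[...,0]>.2)&(p[...,0]<.95)&(abs(p[...,1])<.6)
    print(n,'bench z',np.nanmedian(z[inr&(abs(z)<.01)]))
    amber=(f[...,0]>f[...,2]*2.2)&(f[...,0]<170)&inr&(z>.02)
    m=((dark|amber)&inr&(z>.015)).astype('uint8')
    k,l,st,ce=cv2.connectedComponentsWithStats(m)
    for i in range(1,k):
        if st[i,4]>50:
            q=p[l==i]; t=q[q[:,2]>q[:,2].max()-.012]
            print('blob',ce[i].round(),st[i,4],'top',t.mean(0).round(4),'zmax',q[:,2].max().round(3),'bbox',q.min(0).round(3),q.max(0).round(3))
    # handle
    hm=inr&(z>.149)&(z<.162)&(f.max(2)-f.min(2)<30)
    k,l,st,ce=cv2.connectedComponentsWithStats(hm.astype('uint8'))
    for i in range(1,k):
        if st[i,4]>40:
            r=cv2.minAreaRect((p[l==i][:,:2]*1000).astype('float32'));print('handle',ce[i].round(),r,np.median(z[l==i]),p[l==i][:,:2].mean(0))
    rm=inr&(z>.014)&(z<.026)&(f.max(2)-f.min(2)<40)
    k,l,st,ce=cv2.connectedComponentsWithStats(rm.astype('uint8'))
    for i in range(1,k):
        if st[i,4]>300:
            r=cv2.minAreaRect((p[l==i][:,:2]*1000).astype('float32'));print('riser',ce[i].round(),st[i,4],r)
    wm=inr&(z>.043)&(z<.056)&(f.max(2)-f.min(2)<40)
    k,l,st,ce=cv2.connectedComponentsWithStats(cv2.dilate(wm.astype('uint8'),np.ones((3,3))));l[~wm]=0
    for i in range(1,k):
        if st[i,4]>100:
            r=cv2.minAreaRect((p[l==i][:,:2]*1000).astype('float32'));print('walls',ce[i].round(),st[i,4],r)
E
```

```text
scene bench z 0.0006210582100859008
blob [134.  26.] 1720 top [ 0.2271 -0.0427  0.4793] zmax 0.486 bbox [ 0.2   -0.073  0.278] [0.248 0.035 0.486]
blob [280. 154.] 73 top [0.5348 0.1793 0.1115] zmax 0.116 bbox [0.523 0.17  0.092] [0.544 0.195 0.116]
blob [282. 168.] 94 top [0.5441 0.1793 0.0839] zmax 0.09 bbox [0.54  0.17  0.033] [0.548 0.193 0.09 ]
blob [293. 164.] 79 top [0.5962 0.1676 0.1113] zmax 0.115 bbox [0.583 0.157 0.092] [0.605 0.182 0.115]
blob [292. 178.] 159 top [0.5988 0.1612 0.0851] zmax 0.092 bbox [0.585 0.153 0.042] [0.608 0.194 0.092]
blob [ 87. 240.] 408 top [ 0.4256 -0.3325  0.0878] zmax 0.092 bbox [ 0.412 -0.349  0.02 ] [ 0.438 -0.316  0.092]
blob [303. 256.] 99 top [ 0.7977 -0.0186  0.0514] zmax 0.057 bbox [ 0.74  -0.048  0.047] [0.82  0.061 0.057]
blob [143. 263.] 409 top [ 0.5767 -0.2783  0.0883] zmax 0.092 bbox [ 0.562 -0.294  0.02 ] [ 0.59  -0.262  0.092]
blob [219. 285.] 1461 top [ 0.7404 -0.2022  0.1022] zmax 0.106 bbox [ 0.708 -0.236  0.02 ] [ 0.772 -0.167  0.106]
handle [358. 136.] ((671.677001953125, 340.753662109375), (29.107046127319336, 13.9426746368
[... 2382 characters left out ...]
427734375, 36.799434661865234), (134.92572021484375, 57.736812591552734), 52.677703857421875)
walls [268. 213.] 205 ((552.273681640625, 34.023681640625), (51.53387451171875, 76.86857604980469), 80.15489959716797)
walls [290. 217.] 164 ((496.9961242675781, 38.65507507324219), (60.81646728515625, 46.60175323486328), 86.02618408203125)
walls [253. 244.] 455 ((558.947509765625, 179.65985107421875), (58.64754104614258, 120.88026428222656), 80.57460021972656)
walls [196. 279.] 176 ((656.5910034179688, 367.6777038574219), (66.4914321899414, 31.80384635925293), 24.542055130004883)
walls [235. 289.] 426 ((535.2560424804688, 371.4383544921875), (79.10153198242188, 86.702392578125), 23.375043869018555)
```

apply_moves --pt "1 0 0 0 0 0 -0.075" --pt "1 0 0 0 0 0 -0.075" --pt "1 0 0 0 0 0 -0.075" --pt "1 0 0 0 0 0 -0.075" --pt "1 0 0 0 0 0 -0.075" --pt "1 0 0 0 0 0 -0.075" --pt "1 0 0 0 0 0 -0.075" --pt "1 0 0 0 0 0 -0.075" --pt "1 0 0 0 0 0 -0.075" --newtons 15

```text
time_s: 0.85
tcp_pos: [0.2217, -0.6373, 0.245]
eef_rot: [180.0, 0.0, -99.7]
contact_force: [0.5, 0.1, -0.8]
gripper_width: 0.0879
gripper_force: 0.0
```

apply_moves --pt "1 -0.026 -0.015 -0.002 0 0 0" --pt "1 -0.026 -0.015 -0.002 0 0 0" --pt "1 -0.026 -0.015 -0.002 0 0 0" --pt "1 -0.026 -0.015 -0.002 0 0 0" --pt "1 -0.026 -0.015 -0.002 0 0 0" --pt "1 -0.026 -0.015 -0.002 0 0 0" --pt "1 -0.026 -0.015 -0.002 0 0 0" --pt "1 -0.026 -0.015 -0.002 0 0 0" --pt "1 -0.026 -0.015 -0.002 0 0 0" --pt "1 -0.026 -0.015 -0.002 0 0 0" --pt "1 -0.026 -0.015 -0.002 0 0 0" --pt "1 -0.026 -0.015 -0.002 0 0 0" --pt "1 -0.026 -0.015 -0.002 0 0 0" --pt "1 -0.026 -0.015 -0.002 0 0 0" --pt "1 0 0 0 0 0 0" --pt "1 0 0 0 0 0 0"

```text
time_s: 2.18
tcp_pos: [0.4929, -0.3145, 0.2732]
eef_rot: [180.0, 0.0, -99.9]
contact_force: [0.2, -1.0, -0.2]
gripper_width: 0.0874
gripper_force: 0.0
```

```bash
cat >>h.py <<'E'
def fray(c,uv):   # fisheye pixel -> world unit ray
    K=c['camera_matrix'];d=(np.asarray(uv,float)-[K[0,2],K[1,2]])
    a=d/[K[0,0],K[1,1]];r=np.hypot(*np.moveaxis(a,-1,0))+1e-12
    v=np.concatenate([a/r[...,None]*np.sin(r)[...,None],np.cos(r)[...,None]],-1)
    return v@c['T'][:3,:3].T
def fplane(c,uv,z):
    v=fray(c,uv);o=c['T'][:3,3];return o+v*((z-o[2])/v[...,2])[...,None]
def fcloud(c):
    d=c['range_z'];v,u=np.indices(d.shape);r=fray(c,np.stack([u,v],-1))
    s=d/(r@c['T'][:3,2]);p=c['T'][:3,3]+r*s[...,None];p[d==0]=np.nan;return p
E
python3 - <<'E'
from plant import *
from h import *
s=get_state();print(s['time_s'],s['tcp_pos'],s['eef_rot'],s['joints'])
c=capture('wrist');np.savez('/tmp/w1.npz',**c);cv2.imwrite('pics/w1.png',c['frame'][:,:,::-1])
print(c['camera_matrix'],c['T'].round(3))
E
```

```text
2.1833 [ 0.49294351 -0.31450128  0.2731875 ] [ 1.79962491e+02  1.27655768e-02 -9.99193683e+01] [-1.33964973e+01  1.11524878e+01 -8.61296612e+00 -1.11197489e-02
 -7.02727609e+01  3.48089007e+00]
[[297.31863964   0.         249.71989764]
 [  0.         297.31863964 192.71803738]
 [  0.           0.           1.        ]] [[-0.985  0.165  0.05   0.479]
 [ 0.173  0.939  0.296 -0.395]
 [ 0.002  0.301 -0.954  0.413]
 [ 0.     0.     0.     1.   ]]
```

View pics/w1.png

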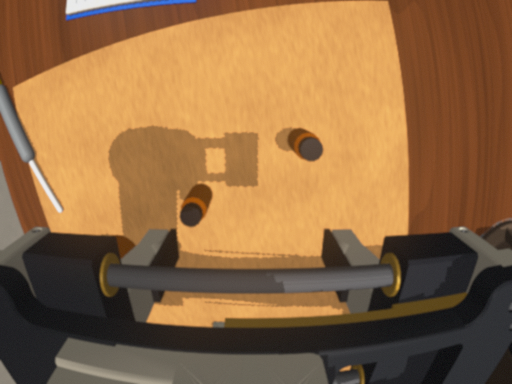

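Wrist view: the cap tops of the two bottles at about (310,149) and (192,213), the pads at the sides, nothing in the way.

```bash
python3 - <<'E'
from h import *
c=dict(np.load('/tmp/w1.npz'));p=fcloud(c);z=p[...,2]
f=c['frame'].astype(int);m=(f.max(2)<75)
for u,v in((310,149),(192,213)):
    w=np.zeros(z.shape,bool);w[v-25:v+25,u-25:u+25]=1
    q=w&(abs(z-.09)<.006)
    vs,us=np.nonzero(q);r=cv2.minEnclosingCircle((p[q][:,:2]*1000).astype('float32'))
    print(q.sum(),np.nanmedian(z[q]),p[q].mean(0).round(4),r)
    ys,xs=np.nonzero(w&m);print('dark ctr',fplane(c,[xs.mean(),ys.mean()],.087).round(4))
E
```

```text
450 0.09017468344457341 [ 0.421  -0.3335  0.09  ] ((420.4556579589844, -333.24725341796875), 13.47667121887207)
dark ctr [ 0.4285 -0.3426  0.087 ]
390 0.09001780965002706 [ 0.5706 -0.2792  0.0898] ((571.2918090820312, -278.49072265625), 13.664200782775879)
dark ctr [ 0.5746 -0.2771  0.087 ]
```

apply_moves --pt "1 -0.016 -0.0235 0 0 0 0" --pt "1 -0.016 -0.0235 0 0 0 0" --pt "1 -0.017 -0.0235 0 0 0 0" --pt "1 0 0 0.031 0 0 0" --pt "1 0 0 0.031 0 0 0" --pt "1 0 0 0.031 0 0 0" --pt "1 0 0 0.031 0 0 0" --pt "1 0 0 0.031 0 0 0" --pt "1 0 0 0.031 0 0 0" --pt "1 0 0 0.031 0 0 0" --pt "1 0 0 0 0 0 0" --pt "1 0 0 0 0 0 0"

```text
time_s: 3.23
tcp_pos: [0.5684, -0.2807, 0.0553]
eef_rot: [179.8, -0.0, -100.1]
contact_force: [1.1, -0.1, 1.2]
gripper_width: 0.0877
gripper_force: 0.0
```

apply_moves --pt "1 -0.002 -0.002 0 0 0 0" --pt "1 0 0 0 0 0 0" --pt "0 0 0 0 0 0 0" --pt "0 0 0 0 0 0 0" --pt "0 0 0 0 0 0 0" --pt "0 0 0 0 0 0 0" --pt "0 0 0 0 0 0 0" --pt "0 0 0 0 0 0 0" --pt "0 0 0 0 0 0 0" --pt "0 0 0 0 0 0 0" --pt "0 0 0 0 0 0 0" --pt "0 0 0 0 0 0 0" --newtons 15

```text
time_s: 4.23
tcp_pos: [0.5724, -0.2783, 0.0565]
eef_rot: [180.0, 0.0, -100.1]
contact_force: [-0.3, -0.1, -0.5]
gripper_width: 0.0331
gripper_force: 15.0
```

apply_moves --pt "0 0 0 -0.02 0 0 0" --pt "0 0 0 -0.034 0 0 0" --pt "0 0 0 -0.034 0 0 0" --pt "0 0 0 -0.034 0 0 0" --pt "0 0 0 -0.034 0 0 0" --pt "0 0 0 -0.034 0 0 0" --pt "0 -0.0235 0.0095 0 0 0 0" --pt "0 -0.0235 0.0095 0 0 0 0" --pt "0 -0.0235 0.0095 0 0 0 0" --pt "0 -0.0235 0.0095 0 0 0 0" --pt "0 -0.0235 0.0095 0 0 0 0" --pt "0 -0.0235 0.0095 0 0 0 0" --pt "0 -0.0235 0.0095 0 0 0 0" --pt "0 -0.0235 0.0095 0 0 0 0" --pt "0 0 0 0 0 0 0" --pt "0 0 0 0 0 0 0" --pt "0 0 0 0 0 0 0"

```text
time_s: 5.65
tcp_pos: [0.5305, -0.0799, 0.2466]
eef_rot: [-180.0, -0.0, -100.0]
contact_force: [-0.4, 0.2, -0.3]
gripper_width: 0.0334
gripper_force: 15.0
```

```bash
python3 - <<'E'
from plant import *
from h import *
s=get_state();print(s['time_s'],s['tcp_pos'],s['eef_rot'],s['gripper_width'])
c=capture('wrist');np.savez('/tmp/w2.npz',**c);cv2.imwrite('pics/w2.png',c['frame'][:,:,::-1])
E
```

```text
5.65 [ 0.53051094 -0.07987449  0.24661711] [-1.79997011e+02 -2.23124567e-03 -1.00026006e+02] 0.03337194498339158
```

View pics/w2.png

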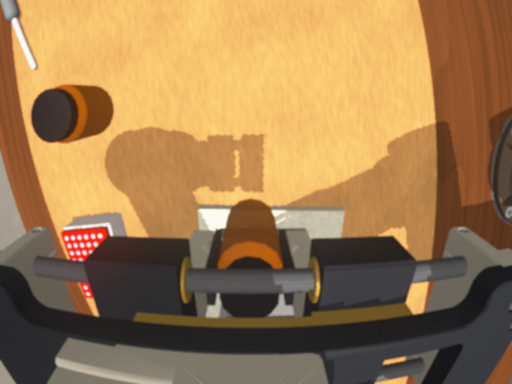

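Wrist view: the held bottle sits upright at (250,255); the camera sees only the riser's near edge (y≈210), since it looks backwards; I must go past the caddy to see the pockets.

apply_moves --pt "0 0 0 -0.027 0 0 0" --pt "0 0 0 -0.027 0 0 0" --pt "0 -0.0285 0.0038 0 0 0 0" --pt "0 -0.0285 0.0038 0 0 0 0" --pt "0 -0.0285 0.0038 0 0 0 0" --pt "0 -0.0285 0.0038 0 0 0 0" --pt "0 -0.0285 0.0038 0 0 0 0" --pt "0 -0.0285 0.0038 0 0 0 0" --pt "0 -0.0285 0.0038 0 0 0 0" --pt "0 -0.0285 0.0038 0 0 0 0" --pt "0 0 0 0 0 0 0" --pt "0 0 0 0 0 0 0" --pt "0 0 0 0 0 0 0"

```text
time_s: 6.78
tcp_pos: [0.5406, 0.1492, 0.3002]
eef_rot: [180.0, -0.0, -100.1]
contact_force: [0.7, 0.1, -1.7]
gripper_width: 0.0336
gripper_force: 15.0
```

```bash
python3 - <<'E'
from plant import *
from h import *
s=get_state();print(s['time_s'],s['tcp_pos'],s['eef_rot'],s['gripper_width'])
c=capture('wrist');np.savez('/tmp/w3.npz',**c);cv2.imwrite('pics/w3.png',c['frame'][:,:,::-1])
p=fcloud(c);z=p[...,2];f=c['frame'].astype(int)
g=(f.max(2)-f.min(2)<40)&(p[...,0]>.4)&(p[...,0]<.7)&(p[...,1]>-.06)&(p[...,1]<.3)
for n,a,b in(('riser',.015,.0222),('wall',.046,.054),('handle',.15,.158)):
    q=p[g&(z>a)&(z<b)][:,:2]*1000
    if len(q)>20: print(n,len(q),cv2.minAreaRect(q.astype('float32')),q.mean(0))
E
```

```text
6.7833 [0.54060299 0.14921181 0.30015891] [ 1.79963421e+02 -4.14424223e-02 -1.00098121e+02] 0.03359058501790822
riser 9780 ((535.4412841796875, 108.70445251464844), (258.6199645996094, 198.29217529296875), 78.97290802001953) [517.27195345  96.61400366]
wall 1576 ((545.4129028320312, 103.87179565429688), (202.31690979003906, 116.94664001464844), 79.82933807373047) [541.3370189   83.89295672]
handle 1688 ((545.9266357421875, 104.08583068847656), (14.323525428771973, 112.92764282226562), 79.79840087890625) [545.03584573 104.0403767 ]
```

View pics/w3.png

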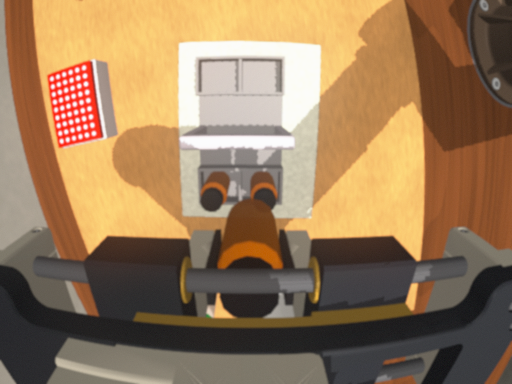

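Wrist view: the whole caddy is visible, with empty pockets at (218,75) and (262,75), the handle bar at (238,142) and the two full pockets at (215,190) and (263,190). Caddy centre is (0.5455, 0.104), yaw −10.2°. I place bottle one 32 mm off-centre in empty_a, to leave finger room.

apply_moves --pt "0 0.0237 -0.009 0 0 0 0" --pt "0 0.0237 -0.009 0 0 0 0" --pt "0 0.0237 -0.009 0 0 0 0" --pt "0 0.0237 -0.009 0 0 0 0" --pt "0 0.0237 -0.009 0 0 0 0" --pt "0 0 0 0.03 0 0 0" --pt "0 0 0 0.03 0 0 0" --pt "0 0 0 0.03 0 0 0" --pt "0 0 0 0.03 0 0 0" --pt "0 0 0 0.03 0 0 0" --pt "0 0 0 0 0 0 0" --pt "0 0 0 0 0 0 0" --pt "0 0 0 0 0 0 0"

```text
time_s: 7.92
tcp_pos: [0.5651, 0.0249, 0.1524]
eef_rot: [-179.9, 0.0, -100.1]
contact_force: [0.1, -0.2, -0.0]
gripper_width: 0.0331
gripper_force: 15.0
```

apply_moves --pt "0 0 0 0.015 0 0 0" --pt "0 0 0 0.015 0 0 0" --pt "0 0 0 0.012 0 0 0" --pt "0 0 0 0.01 0 0 0" --pt "0 0 0 0.006 0 0 0" --pt "0 0 0 0.005 0 0 0" --pt "0 0 0 0.004 0 0 0" --pt "0 0 0 0.002 0 0 0" --pt "0 0 0 0 0 0 0" --pt "0 0 0 0 0 0 0" --pt "0 0 0 0 0 0 0"

```text
time_s: 8.83
tcp_pos: [0.5643, 0.0255, 0.082]
eef_rot: [-180.0, 0.0, -100.1]
contact_force: [0.3, -0.2, -1.7]
gripper_width: 0.0334
gripper_force: 15.0
```

apply_moves --pt "0 0 0 0.001 0 0 0" --pt "0 0 0 0 0 0 0" --pt "0 0 0 0 0 0 0"

```text
time_s: 9.08
tcp_pos: [0.564, 0.0254, 0.0807]
eef_rot: [-180.0, 0.0, -100.1]
contact_force: [0.9, -0.9, -0.7]
gripper_width: 0.0333
gripper_force: 15.0
```

```bash
python3 - <<'E'
from plant import *
from h import *
s=get_state();print(s['time_s'],s['tcp_pos'],s['contact_force'])
c=capture('scene');f=c['frame'][130:230,190:340,::-1]
c2=capture('side');g=c2['frame'][180:280,210:360,::-1]
cv2.imwrite('pics/s4.png',cv2.resize(np.vstack([f,g]),None,fx=3,fy=3,interpolation=2))
E
```

```text
9.0833 [0.56404446 0.02538818 0.08065567] [ 0.90644291 -0.87370497 -0.72300455]
```

View pics/s4.png

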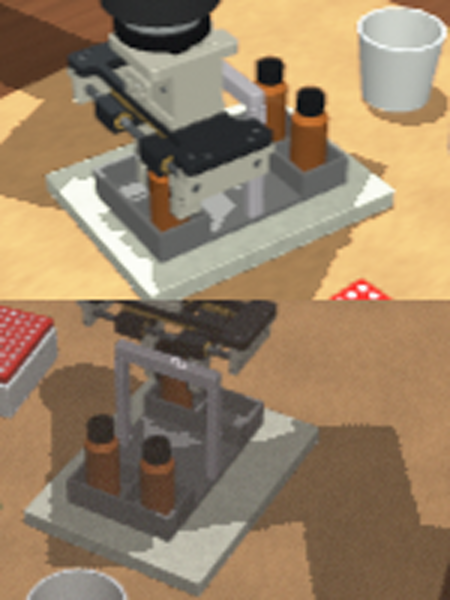

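The bottle sits inside the near-right pocket, clear of the handle. Setting down the last millimetre and releasing.

apply_moves --pt "0 0 0 0.001 0 0 0" --pt "0 0 0 0 0 0 0" --pt "0 0 0 0 0 0 0" --pt "0.45 0 0 0 0 0 0" --pt "0.5 0 0 0 0 0 0" --pt "0.55 0 0 0 0 0 0" --pt "0.6 0 0 0 0 0 0" --pt "0.6 0 0 0 0 0 0" --pt "0.6 0 0 -0.01 0 0 0" --pt "0.6 0 0 -0.02 0 0 0" --pt "0.6 0 0 -0.03 0 0 0" --pt "0.6 0 0 -0.03 0 0 0" --pt "0.6 0 0 -0.03 0 0 0" --pt "0.6 0 0 0 0 0 0"

```text
time_s: 10.35
tcp_pos: [0.5672, 0.0259, 0.2069]
eef_rot: [-179.4, 0.2, -100.0]
contact_force: [2.1, -0.2, 0.9]
gripper_width: 0.0526
gripper_force: 0.0
```

apply_moves --pt "1 0.0315 0.0067 0 0 0 0" --pt "1 0.0315 0.0067 0 0 0 0" --pt "1 0.0315 0.0067 0 0 0 0" --pt "1 0.0315 0.0067 0 0 0 0" --pt "1 0.0315 0.0067 0 0 0 0" --pt "1 0.0315 0.0067 0 0 0 0" --pt "1 0.0315 0.0067 0 0 0 0" --pt "1 0.0315 0.0067 0 0 0 0" --pt "1 0.0315 0.0067 0 0 0 0" --pt "1 0.0315 0.0067 0 0 0 0" --pt "1 0.0315 0.0067 0 0 0 0" --pt "1 0.0315 0.0067 0 0 0 0" --pt "1 0 0 0 0 0 0" --pt "1 0 0 0 0 0 0" --pt "1 0 0 0 0 0 0"

```text
time_s: 11.6
tcp_pos: [0.4186, -0.3328, 0.1998]
eef_rot: [-180.0, 0.0, -100.1]
contact_force: [0.9, -0.5, 0.4]
gripper_width: 0.0875
gripper_force: 0.0
```

Down 0.143 and grip.

apply_moves --pt "1 0 -0.001 0.03 0 0 0" --pt "1 0 0 0.03 0 0 0" --pt "1 0 0 0.03 0 0 0" --pt "1 0 0 0.03 0 0 0" --pt "1 0 0 0.023 0 0 0" --pt "1 0 0 0 0 0 0" --pt "1 0 0 0 0 0 0" --pt "0 0 0 0 0 0 0" --pt "0 0 0 0 0 0 0" --pt "0 0 0 0 0 0 0" --pt "0 0 0 0 0 0 0" --pt "0 0 0 0 0 0 0" --pt "0 0 0 0 0 0 0" --pt "0 0 0 0 0 0 0" --pt "0 0 0 0 0 0 0" --pt "0 0 0 0 0 0 0" --pt "0 0 0 0 0 0 0"

```text
time_s: 13.02
tcp_pos: [0.4197, -0.333, 0.0566]
eef_rot: [180.0, -0.0, -100.1]
contact_force: [0.4, -0.4, 0.4]
gripper_width: 0.0335
gripper_force: 15.0
```

apply_moves --pt "0 0 0 -0.02 0 0 0" --pt "0 0 0 -0.037 0 0 0" --pt "0 0 0 -0.037 0 0 0" --pt "0 0 0 -0.037 0 0 0" --pt "0 0 0 -0.037 0 0 0" --pt "0 0 0 -0.037 0 0 0" --pt "0 0 0 -0.037 0 0 0" --pt "0 0 0 0 0 0 0"

```text
time_s: 13.68
tcp_pos: [0.4221, -0.3348, 0.3067]
eef_rot: [-179.4, -0.2, -100.0]
contact_force: [1.5, -1.3, 0.8]
gripper_width: 0.0338
gripper_force: 15.0
```

apply_moves --pt "0 -0.0331 -0.0023 0 0 0 0" --pt "0 -0.0331 -0.0023 0 0 0 0" --pt "0 -0.0331 -0.0023 0 0 0 0" --pt "0 -0.0331 -0.0023 0 0 0 0" --pt "0 -0.0331 -0.0023 0 0 0 0" --pt "0 -0.0331 -0.0023 0 0 0 0" --pt "0 -0.0331 -0.0023 0 0 0 0" --pt "0 -0.0331 -0.0023 0 0 0 0" --pt "0 -0.0331 -0.0023 0 0 0 0" --pt "0 -0.0331 -0.0023 0 0 0 0" --pt "0 -0.0331 -0.0023 0 0 0 0" --pt "0 -0.0331 -0.0023 0 0 0 0" --pt "0 -0.0331 -0.0023 0 0 0 0" --pt "0 -0.0331 -0.0023 0 0 0 0" --pt "0 -0.0331 -0.0023 0 0 0 0" --pt "0 0 0 0 0 0 0" --pt "0 0 0 0 0 0 0" --pt "0 0 0 0 0 0 0"

```text
time_s: 15.18
tcp_pos: [0.5402, 0.1499, 0.2978]
eef_rot: [179.9, -0.1, -100.0]
contact_force: [0.6, -0.4, -0.1]
gripper_width: 0.0338
gripper_force: 15.0
```

```bash
cat >look.py <<'E'
from plant import *
from h import *
import sys
s=get_state();print(s['time_s'],s['tcp_pos'],s['eef_rot'],s['gripper_width'])
c=capture('wrist');cv2.imwrite(f'pics/{sys.argv[1]}.png',c['frame'][:,:,::-1])
p=fcloud(c);z=p[...,2];f=c['frame'].astype(int)
B=(p[...,0]>.4)&(p[...,0]<.7)&(p[...,1]>-.06)&(p[...,1]<.3)
g=(f.max(2)-f.min(2)<40)&B
for n,a,b in(('wall',.046,.054),('handle',.15,.158)):
    q=p[g&(z>a)&(z<b)][:,:2]*1000
    if len(q)>20: print(n,len(q),cv2.minAreaRect(q.astype('float32')),q.mean(0))
k,l,st,ce=cv2.connectedComponentsWithStats((B&(f.max(2)<80)&(abs(z-.114)<.006)).astype('uint8'))
for i in range(1,k):
    if st[i,4]>60:print('cap',ce[i].round(),st[i,4],np.median(z[l==i]),cv2.minEnclosingCircle((p[l==i][:,:2]*1000).astype('float32')))
E
python3 look.py w5
```

```text
15.1833 [0.54017057 0.14989626 0.29784655] [ 1.79940013e+02 -5.11071903e-02 -1.00030723e+02] 0.033815458017301445
wall 1509 ((545.7789306640625, 103.7151870727539), (202.6708221435547, 117.09205627441406), 79.69247436523438) [542.20723674  87.3497512 ]
handle 1702 ((545.7276000976562, 104.29068756103516), (14.73592758178711, 112.82203674316406), 79.47140502929688) [544.92706478 104.09767538]
cap [210. 200.] 360 0.11398161126896242 ((589.9912719726562, 170.25830078125), 12.648313522338867)
cap [265. 197.] 238 0.1139511395870007 ((529.3103637695312, 181.4901580810547), 12.752493858337402)
```

```bash
python3 - <<'E'
from plant import *
from h import *
c=capture('wrist');p=fcloud(c);z=p[...,2]
q=(p[...,1]<.07)&(p[...,1]>-.03)&(p[...,0]>.5)&(p[...,0]<.62)&(z>.1)&(z<.13)
print(q.sum(),np.median(z[q]),cv2.minEnclosingCircle((p[q][:,:2]*1000).astype('float32')), np.median(c['frame'][q],0))
E
```

```text
487 0.1140568190646073 ((563.4094848632812, 25.36516761779785), 13.695357322692871) [112.  99.  92.]
```

View pics/w5.png

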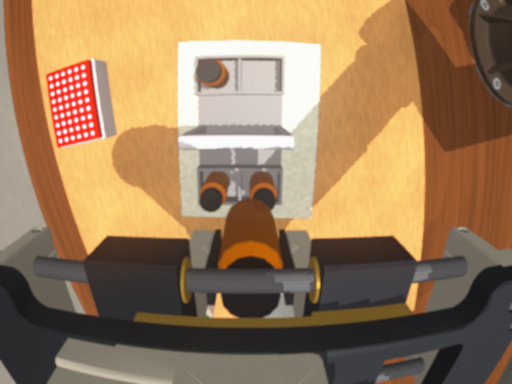

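Wrist view: the first bottle stands in its pocket at (212,72), cap at z = 0.114, and the second is held. Now over empty_b.

apply_moves --pt "0 0.0237 0.0038 0 0 0 0" --pt "0 0.0237 0.0038 0 0 0 0" --pt "0 0.0237 0.0038 0 0 0 0" --pt "0 0.0237 0.0038 0 0 0 0" --pt "0 0.0237 0.0038 0 0 0 0" --pt "0 0 0 0.03 0 0 0" --pt "0 0 0 0.03 0 0 0" --pt "0 0 0 0.03 0 0 0" --pt "0 0 0 0.03 0 0 0" --pt "0 0 0 0.026 0 0 0" --pt "0 0 0 0 0 0 0" --pt "0 0 0 0 0 0 0" --pt "0 0 0 0 0 0 0"

```text
time_s: 16.37
tcp_pos: [0.502, 0.0363, 0.1543]
eef_rot: [-179.9, 0.0, -100.1]
contact_force: [-0.2, -0.1, -0.3]
gripper_width: 0.0331
gripper_force: 15.0
```

apply_moves --pt "0 0 0.001 0.015 0 0 0" --pt "0 0 0 0.015 0 0 0" --pt "0 0 0 0.012 0 0 0" --pt "0 0 0 0.01 0 0 0" --pt "0 0 0 0.007 0 0 0" --pt "0 0 0 0.005 0 0 0" --pt "0 0 0 0.004 0 0 0" --pt "0 0 0 0.002 0 0 0" --pt "0 0 0 0.001 0 0 0" --pt "0 0 0 0 0 0 0" --pt "0 0 0 0 0 0 0" --pt "0 0 0 0 0 0 0"

```text
time_s: 17.37
tcp_pos: [0.5003, 0.0368, 0.0819]
eef_rot: [-180.0, 0.0, -100.1]
contact_force: [0.1, -0.2, -0.2]
gripper_width: 0.0336
gripper_force: 15.0
```

apply_moves --pt "0 0 0 0.001 0 0 0" --pt "0 0 0 0.001 0 0 0" --pt "0 0 0 0 0 0 0" --pt "0 0 0 0 0 0 0"

```text
time_s: 17.7
tcp_pos: [0.5006, 0.0368, 0.0804]
eef_rot: [-179.9, 0.0, -100.0]
contact_force: [-1.8, -0.4, 6.8]
gripper_width: 0.0333
gripper_force: 15.0
```

apply_moves --pt "0.41 0 0 0 0 0 0" --pt "0.43 0 0 0 0 0 0" --pt "0.45 0 0 0 0 0 0" --pt "0.46 0 0 0 0 0 0" --pt "0.46 0 0 0 0 0 0" --pt "0.46 0 0 0 0 0 0" --pt "0.46 0 0 -0.005 0 0 0" --pt "0.46 0 0 -0.01 0 0 0" --pt "0.46 0 0 -0.02 0 0 0" --pt "0.46 0 0 -0.03 0 0 0" --pt "0.46 0 0 -0.035 0 0 0" --pt "0.46 0 0 -0.035 0 0 0" --pt "0.46 0 0 -0.035 0 0 0" --pt "0.46 0 0 -0.035 0 0 0" --pt "0.46 0 0 -0.025 0 0 0" --pt "0.46 0 0 0 0 0 0" --pt "0.46 0 0 0 0 0 0"

```text
time_s: 19.12
tcp_pos: [0.5005, 0.0369, 0.3121]
eef_rot: [-179.8, 0.2, -100.1]
contact_force: [-0.7, 0.6, -0.4]
gripper_width: 0.0404
gripper_force: 0.0
```

apply_moves --pt "0.46 -0.0295 -0.0048 0 0 0 0" --pt "0.46 -0.0295 -0.0048 0 0 0 0" --pt "0.46 -0.0295 -0.0048 0 0 0 0" --pt "0.46 -0.0295 -0.0048 0 0 0 0" --pt "1 0 0 0 0 0 0" --pt "1 0 0 0 0 0 0" --pt "1 0 0 0 0 0 0"

```text
time_s: 19.7
tcp_pos: [0.539, 0.1493, 0.3086]
eef_rot: [179.9, -0.1, -100.0]
contact_force: [-0.4, -0.6, 0.9]
gripper_width: 0.0552
gripper_force: 0.0
```

```bash
sed -i 's/f.max(2)<80/f.max(2)<135/' look.py; python3 look.py w6
```

```text
19.7 [0.53900604 0.14927589 0.30862806] [ 1.79907093e+02 -8.02167923e-02 -1.00040231e+02] 0.05519799022941605
wall 1432 ((545.5660400390625, 104.10335540771484), (201.44134521484375, 116.77311706542969), 79.74095153808594) [542.67576283  94.32261331]
handle 1629 ((545.6409912109375, 104.05998229980469), (14.482526779174805, 114.18879699707031), 79.57490539550781) [545.18768637 103.92263919]
cap [208.  72.] 425 0.11418523004638786 ((563.3757934570312, 25.847665786743164), 13.15643310546875)
cap [266.  71.] 440 0.1143039721380088 ((500.7467041015625, 37.046016693115234), 13.371909141540527)
cap [211. 198.] 375 0.11387931170920151 ((590.7274780273438, 171.03726196289062), 13.486605644226074)
cap [262. 198.] 396 0.11404651368760074 ((529.3453369140625, 182.1680145263672), 13.467987060546875)
```

View pics/w6.png

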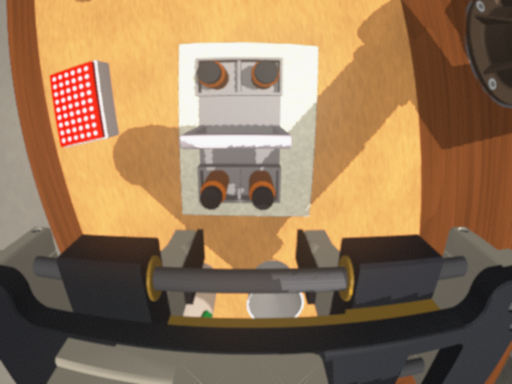

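All four bottles stand in their pockets: caps at (208,72), (266,71), (211,198), (262,198), all at z = 0.114. Now turn to the handle: centre (0.5456, 0.1041), yaw −10.3°.

apply_moves --pt "1 0 0 0 0 0 -0.0713" --pt "1 0 0 0 0 0 -0.0713" --pt "1 0 0 0 0 0 -0.0713" --pt "1 0 0 0 0 0 -0.0713" --pt "1 0 0 0 0 0 -0.0713" --pt "1 0 0 0 0 0 -0.0713" --pt "1 0 0 0 0 0 -0.0713" --pt "1 0 0 0 0 0 -0.0713" --pt "1 0 0 0 0 0 -0.0713" --pt "1 0 0 0 0 0 -0.0713" --pt "1 0 0 0 0 0 -0.0713" --pt "1 0 0 0 0 0 -0.0713" --pt "1 0 0 0 0 0 -0.0713" --pt "1 0 0 0 0 0 -0.0713" --pt "1 0.007 0.0215 0 0 0 0" --pt "1 0.0075 0.0218 0 0 0 0" --pt "1 0 0 0 0 0 0" --pt "1 0 0 0 0 0 0" --pt "1 0 0 0 0 0 0"

```text
time_s: 21.33
tcp_pos: [0.546, 0.1036, 0.3098]
eef_rot: [-180.0, -0.0, -10.3]
contact_force: [0.5, -0.3, -0.5]
gripper_width: 0.0872
gripper_force: 0.0
```

apply_moves --pt "1 0 0 0.033 0 0 0" --pt "1 0 0 0.033 0 0 0" --pt "1 0 0 0.033 0 0 0" --pt "1 0 0 0.025 0 0 0" --pt "1 0 0 0.02 0 0 0" --pt "1 0 0 0.015 0 0 0" --pt "1 0 0 0.006 0 0 0" --pt "1 0 0 0 0 0 0" --pt "1 0 0 0 0 0 0" --pt "1 0 0 0 0 0 0"

```text
time_s: 22.17
tcp_pos: [0.5469, 0.1048, 0.1458]
eef_rot: [-179.9, -0.1, -10.2]
contact_force: [0.2, 0.3, -0.6]
gripper_width: 0.0874
gripper_force: 0.0
```

Close in stages so as not to jolt the bar, then full grip.

apply_moves --pt "0.6 0 0 0.001 0 0 0" --pt "0.4 0 0 0 0 0 0" --pt "0.3 0 0 0 0 0 0" --pt "0.25 0 0 0 0 0 0" --pt "0.2 0 0 0 0 0 0" --pt "0.18 0 0 0 0 0 0" --pt "0.16 0 0 0 0 0 0" --pt "0.14 0 0 0 0 0 0" --pt "0.1 0 0 0 0 0 0" --pt "0 0 0 0 0 0 0" --pt "0 0 0 0 0 0 0" --pt "0 0 0 0 0 0 0" --pt "0 0 0 0 0 0 0" --pt "0 0 0 0 0 0 0" --newtons 15

```text
time_s: 23.33
tcp_pos: [0.5462, 0.1044, 0.1435]
eef_rot: [-180.0, 0.0, -10.2]
contact_force: [-0.4, -0.1, -1.0]
gripper_width: 0.014
gripper_force: 15.0
```

apply_moves --pt "0 0 0 0 0 0 0" --pt "0 0 0 0 0 0 0" --pt "0 0 0 0 0 0 0" --pt "0 0 0 0 0 0 0" --pt "0 0 0 0 0 0 0" --newtons 60

```text
time_s: 23.75
tcp_pos: [0.5462, 0.1044, 0.1435]
eef_rot: [-180.0, 0.0, -10.2]
contact_force: [1.0, -0.1, -1.1]
gripper_width: 0.0131
gripper_force: 60.0
```

apply_moves --pt "0 0 0 -0.001 0 0 0" --pt "0 0 0 -0.001 0 0 0" --pt "0 0 0 -0.002 0 0 0" --pt "0 0 0 -0.002 0 0 0" --pt "0 0 0 -0.002 0 0 0" --pt "0 0 0 -0.002 0 0 0" --pt "0 0 0 -0.002 0 0 0" --pt "0 0 0 -0.002 0 0 0" --pt "0 0 0 -0.001 0 0 0" --pt "0 0 0 0 0 0 0" --pt "0 0 0 0 0 0 0"

```text
time_s: 24.67
tcp_pos: [0.5462, 0.1044, 0.1586]
eef_rot: [-180.0, -0.0, -10.2]
contact_force: [0.2, 0.4, -6.4]
gripper_width: 0.0134
gripper_force: 60.0
```

```bash
cat >tilt.py <<'E'
from plant import *
from h import *
s=get_state();print(s['time_s'],s['tcp_pos'],s['contact_force'],s['moment'],s['gripper_width'])
c=capture('wrist')   # caddy +x side is visible; use scene for caps
for n in('scene','side'):
    c=capture(n);p=cloud(c);z=p[...,2];f=c['frame'].astype(int)
    m=(f.max(2)<75)&(p[...,0]>.45)&(p[...,0]<.65)&(p[...,1]>-.03)&(p[...,1]<.22)&(z>.06)&(z<s['tcp_pos'][2]-.019)
    k,l,st,ce=cv2.connectedComponentsWithStats(m.astype('uint8'))
    for i in range(1,k):
        if st[i,4]>25:print(n,ce[i].round(),st[i,4],'ztop',np.percentile(z[l==i],95).round(4),p[l==i].mean(0).round(3))
    cv2.imwrite(f'pics/t_{n}.png',c['frame'][:,:,::-1])
a,b=(cv2.imread(f'pics/t_{n}.png') for n in('scene','side'))
cv2.imwrite('pics/tilt%d.png'%(10*s['time_s']),cv2.resize(np.hstack([a[80:230,180:340],b[130:280,200:360]]),None,fx=2.4,fy=2.4,interpolation=2))
E
python3 tilt.py; ls pics
```

```text
24.6667 [0.54620788 0.10436195 0.15862958] [ 0.1926051   0.39791524 -6.43997077] [-0.15278857  0.11446849 -0.07484148] 0.013373149283016635
scene [280. 149.] 67 ztop 0.1293 [0.535 0.179 0.124]
scene [293. 159.] 73 ztop 0.1294 [0.596 0.167 0.124]
scene [232. 165.] 80 ztop 0.1296 [0.507 0.034 0.124]
scene [245. 177.] 96 ztop 0.1299 [0.569 0.023 0.124]
side [287. 198.] 55 ztop 0.1306 [0.498 0.043 0.125]
side [243. 219.] 69 ztop 0.1307 [0.588 0.178 0.124]
side [262. 225.] 84 ztop 0.1302 [0.528 0.188 0.125]
s4.png
scene0.png
side0.png
t_scene.png
t_side.png
tilt246.png
w1.png
w2.png
w3.png
w5.png
w6.png
```

The caddy carries 6.4 N, is 15 mm up, and all four cap tops are at equal height (level). Lifting the remaining 85 mm.

apply_moves --pt "0 0 0 -0.003 0 0 0" --pt "0 0 0 -0.005 0 0 0" --pt "0 0 0 -0.006 0 0 0" --pt "0 0 0 -0.006 0 0 0" --pt "0 0 0 -0.006 0 0 0" --pt "0 0 0 -0.006 0 0 0" --pt "0 0 0 -0.006 0 0 0" --pt "0 0 0 -0.006 0 0 0" --pt "0 0 0 -0.006 0 0 0" --pt "0 0 0 -0.006 0 0 0" --pt "0 0 0 -0.006 0 0 0" --pt "0 0 0 -0.006 0 0 0" --pt "0 0 0 -0.006 0 0 0" --pt "0 0 0 -0.005 0 0 0" --pt "0 0 0 -0.003 0 0 0" --pt "0 0 0 -0.002 0 0 0" --pt "0 0 0 0 0 0 0" --pt "0 0 0 0 0 0 0" --pt "0 0 0 0 0 0 0" --pt "0 0 0 0 0 0 0"

```text
time_s: 26.48
tcp_pos: [0.546, 0.1043, 0.2422]
eef_rot: [180.0, 0.0, -10.2]
contact_force: [0.2, 0.1, -6.4]
gripper_width: 0.0135
gripper_force: 60.0
```

apply_moves --pt "0 0 0 0 0 0 0" --pt "0 0 0 0 0 0 0" --pt "0 0 0 0 0 0 0" --pt "0 0 0 0 0 0 0" --pt "0 0 0 0 0 0 0" --pt "0 0 0 0 0 0 0"

```text
time_s: 26.98
tcp_pos: [0.5462, 0.1044, 0.2426]
eef_rot: [180.0, 0.0, -10.2]
contact_force: [0.3, -0.1, -6.9]
gripper_width: 0.0133
gripper_force: 60.0
```

```bash
python3 tilt.py; ls pics|grep tilt
```

```text
26.9833 [0.54621534 0.10435438 0.24255935] [ 0.25654485 -0.13264396 -6.8692918 ] [-0.1346846   0.13051099 -0.01529273] 0.013258331816105555
scene [280. 120.] 72 ztop 0.2136 [0.535 0.18  0.209]
scene [295. 131.] 83 ztop 0.213 [0.597 0.167 0.208]
scene [230. 136.] 94 ztop 0.2139 [0.507 0.034 0.208]
scene [244. 148.] 99 ztop 0.214 [0.57  0.022 0.208]
side [287. 175.] 61 ztop 0.2142 [0.498 0.044 0.208]
side [242. 196.] 74 ztop 0.2135 [0.588 0.178 0.208]
side [261. 202.] 95 ztop 0.2145 [0.531 0.179 0.201]
side [269. 226.] 65 ztop 0.1439 [0.504 0.194 0.133]
tilt246.png
tilt269.png
```

All the caps are level at z ≈ 0.214, so the underside is about 100 mm above the riser, and the arm is steady.

```bash
python3 -c "
from plant import *
print(close_job())"
```

```text
the job is handed in; nothing more can be done
None
```

Both bench bottles are standing in the caddy's empty pockets, and I handed the job in at about 27 s with the filled caddy held level and steady by its handle, about 100 mm above the riser; the result of the judging was not shown to me.

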